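Face up a pet-shop shelf board

TASK

Lay out the sample shelf board, whose front is the edge with the magenta stripe. Fill the back row first: stand the orange carton on the spot directly behind the steel bowl, its broad side square to the front edge, and the teal bottle on the spot directly behind the blue canister; then stand the green tin on the spot between the canister and the bowl, and last stack the yellow tin squarely on top of the green one. Everything must stand upright, and the canister, the bowl, the purple tin, the pink carton and the red bone stay where they are.

Things in the scene. Friction and masses are not known exactly. Their poses are not given: they have to be found in the camera images.
- board: Fixed white shelf board, 215 mm deep (x) by 345 wide (y), 6 thick. Origin: centre of its underside, z up. Magenta front edge at -x, towards the robot; +x is the back. Six round spots, 76 mm across, on its top: front row x = -52.5 mm, back row x = +52.5, each at y = -115, 0, +115. Things go centred on spots. Bowl and canister stand on the front row's end spots, either way round.
- canister_c (a point): Blue food canister with blue lid and white band, round, 72 mm across, 70 mm tall, loose, about 0.7 kg, standing on an end spot of the board's front row. Point: its centre, 35 mm above its underside. Stays where it is.
- bowl_c (a point): Steel pet bowl with black rubber foot, round and open, 84 mm across, 36 mm tall, loose, about 0.5 kg, standing on the other end spot of the board's front row. Point: its centre axis, 18 mm above its underside. Stays where it is.
- orange_carton_c (a point): Orange treat carton with a white band, loose, upright, about 0.12 kg: 46 mm (its x) by 70 mm (its y) by 80 mm tall. Point: its centre, 40 mm above its underside; z up. On the board its broad (70 mm) sides must face the front and the back.
- bottle_c (a point): Teal shampoo bottle, round, with paper band and black cap, loose, upright, about 0.14 kg: body 48 mm across and 66 mm tall, cap 36 mm across above it, 80 mm tall in all. Point: its centre, 40 mm above its underside; z up.
- green_tin_c (a point): Green food tin with steel rims and a white stripe, loose, upright, 60 mm across, 55 mm tall, about 0.16 kg. Point: its centre, 27.5 mm above its underside; z up.
- yellow_tin_c (a point): Yellow food tin, otherwise like the green one: 60 mm across, 55 mm tall. Point: its centre, 27.5 mm above its underside; z up.
- purple_tin_c (a point): Purple food tin, loose, 60 mm across, 55 mm tall, not wanted. Point: its centre, 27.5 mm above its underside. Stays where it is.
- pink_carton_c (a point): Pink carton with a magenta band, loose, 46 mm (its x) by 70 mm (its y) by 80 mm tall, not wanted. Point: its centre, 40 mm above its underside. Stays where it is.
- bone_c (a point): Red plastic bone toy lying flat, loose, 88 mm (its x) by 50 mm by 22 mm tall, not wanted. Point: its centre, 11 mm above its underside. Stays where it is.
Not all that is in view belongs to the job. Several things look just like the part that bears green_tin_c: the one meant starts farthest from the robot's base.

How it is judged:
By the outcome, as a careful person would: the job done as asked, in the order asked, and still so for the second after the job is handed in, with the robot touching nothing.
It also fails if it takes over 109 s, if anything falls off the work surface, if the arm or the gripper's body presses on something with over 40 N, if the wrist force passes 120 N, or if a joint passes its speed limit or range.

ROBOT

A 6-joint arm with a two-finger parallel gripper is mounted at the origin on the work surface. World frame = base frame: x ahead of the robot, y to its left, z up, the work surface at z = 0. Lengths are in m, angles in degrees, forces in N, time in s.
With the tool pointing down it reaches from about 0.25 to 0.725 m from the base axis. Payload 9.7 kg.
Tool frame: the origin (TCP) lies at the very end of the fingers, on their centre line; the grasp point (between the pads) lies env.hold_point_z behind it (env.hold_point_z is the distance from the TCP to the grasp point, in m); z points along the fingers, y is the line along which they close (so a half turn about z gives the same grasp; the last joint's range is limited). The gripper opens to 85 mm and grips with 20 to 120 N. Pads are 22 mm wide; open, the fingers measure 114 mm over their backs; the gripper's body (76 mm by 85 mm) begins 54 mm behind the grasp point. The pads swing forward as they close: fully open they stand 13 mm farther back than shut.
Start: joints at [69.156, 4.979, 10.078, 95.1, 0, 90], TCP at [0.196, 0.514, 0.231] pointing down, gripper open.
Joint ranges: [-179.16, 179.16], [-48.56, 103.87], [-65.8, 70.77], [-126.05, 130.52], [-82.76, 87.17], [-180, 180]. Speed limits (degrees/s): [127.2, 127.2, 147.25, 180, 180, 180].

INTERFACE

Orientations are given as a 3x3 rotation matrix whose columns are the frame's x, y, z axes.
In Python, from workcell import env gives the robot as it stands. The module is installed in compiled form; this text tells all that it offers.
- The arm moves only by the tool jog_arm, never from a script. Its argument "series" is a list of rows, each an object of numbers: "jaw": the closure, from 0 (fully open) to 1 (shut); "x", "y", "z": the shift along the tool's x, y, z in units of 25 mm (1.0 is 25 mm); "spin": the turn about the tool's z in units of 10 degrees (1.0 is 10 degrees). A call has 1 to 12 rows; each row is the pose to reach, as a shift and turn from the pose commanded when the call began, along the tool's axes at that moment; what a row does not reach only later rows make up. A row lasts 1/8 s, in which the tool goes at most 62.5 mm and 10.7 degrees, less where a joint would pass 70% of its speed; a pose out of reach is approached as far as the arm can. A call with a gripper value outside its range is refused whole. The fingers move at their own pace and stop on an object; the grip force is fixed at half the most. Time passes only in rows, so rows that repeat a pose let the fingers close. It gives the time, the measured TCP pose, the force, the opening and the grip force at its end, in the units of the state.
- env.state(): the state, without advancing time (a new reading comes with each control period).
- env.get_image(name): name is "scene" or "side" or "wrist"; returns the picture (420x560x3 uint8, red, green, blue); there is no depth.
- env.camera_params(name): a dict with "fx", "fy", "cx", "cy" (pixels), "D" ([k1, k2, p1, p2, k3] as OpenCV has them; the pictures are not rectified), "extrinsics" (4x4, takes a point from camera to world coordinates). Camera axes: x right, y up, looking along -z (the intrinsics and any distortion apply to the point x, -y, -z); pixel columns grow to the right and rows downward; lengths in m; the calibration is good to about 2 mm. A picture is of the moment at which its call begins: read the wrist's pose just before it. camera_params takes no time and is no camera call; for the wrist camera it gives the pose at the moment of the call.
- env.job_done(): hands the job in; it is judged then, once.
The state is a dict: "clock": time; "qpos": joint angles; "qd": joint speeds; "tau": joint torques, N m; "tcp_pos": TCP position; "tcp_rot": TCP orientation; "contact_force": force on the tool from outside, world axes, zero at the start; "moment": the same for the moment, N m; "finger_gap": finger opening in m; "gripper_force": force on a finger pad.
Only numpy, scipy, OpenCV 4.12 (cv2) and the standard library are available. Lean on these libraries where they do the work, as an engineer would, in place of code of your own. Each camera call takes 0.05 s, during which the arm holds its last target. There are 200 camera calls.

## Working session

There is one attempt and no reset: what is moved stays moved. The work goes in short steps, Python scripts to look and compute and a tool call to move; the robot and the scene stay as the last step left them, time stands still between calls to the robot, and variables do not carry over. Pictures are saved under pics/ and viewed, at most 14 in all, crops included, and the job is handed in when it is done.

Besides the shell and the picture viewer there is one more tool, called after ">>>" by a JSON object that holds its "method" and its "body". jog_arm: Moves the arm, as the interface text tells. Its arguments: {"type":"object","properties":{"series":{"type":"array"}},"required":["series"]}

```bash
mkdir -p pics; cat > h.py <<'E'
import numpy as np, cv2
from workcell import env
def ray(P,uv):
    K=np.array([[P['fx'],0,P['cx']],[0,P['fy'],P['cy']],[0,0,1.]])
    n=cv2.undistortPoints(np.array(uv,float).reshape(-1,1,2),K,np.array(P['D'],float)).reshape(-1,2)
    T=np.array(P['extrinsics']); d=np.c_[n[:,0],-n[:,1],-np.ones(len(n))]@T[:3,:3].T
    return T[:3,3],d
def onplane(P,uv,z):
    o,d=ray(P,uv); return o+d*((z-o[2])/d[:,2])[:,None]
def snap(name,fn=None):
    P=env.camera_params(name); im=env.get_image(name)
    if fn: cv2.imwrite('pics/'+fn,cv2.cvtColor(im,cv2.COLOR_RGB2BGR))
    return P,im
E
python3 - <<'E'
from h import *
print(env.state()); print(env.hold_point_z)
for n in('scene','side','wrist'):
    P,im=snap(n,n+'0.png'); print(n,np.round(P['extrinsics'],3).tolist(),P['fx'],P['cx'],P['cy'],P['D'])
a=[cv2.imread(f'pics/{n}0.png') for n in('scene','side','wrist')]
E
```

```text
{'clock': 0.0, 'qpos': array([ 6.91557878e+01,  5.01125226e+00,  1.00335657e+01,  9.50997162e+01,
       -2.79529321e-03,  9.00000591e+01]), 'qd': array([-0.00049167,  0.00864563,  0.03981177, -0.04915723,  0.00739089,
        0.00313911]), 'tau': array([-8.55877388e-04, -5.20388174e+01,  4.64807010e+01,  1.60359970e-02,
       -4.17131707e-05,  2.09641456e-05]), 'tcp_pos': array([0.19563461, 0.51377794, 0.23057366]), 'tcp_rot': array([[-9.34551035e-01,  3.55828853e-01, -4.35105747e-04],
       [ 3.55829116e-01,  9.34550160e-01, -1.27987532e-03],
       [-4.87884201e-05, -1.35093209e-03, -9.99999086e-01]]), 'contact_force': array([-0.34153782,  0.66547586,  0.01285242]), 'moment': array([0.01045416, 0.05469325, 0.00828892]), 'gripper_force': 0.0, 'finger_gap': 0.08552413903992422}
0.0187
scene [[0.805, -0.466, 0.368, 0.885], [0.593, 0.645, -0.481, -0.604], [-0.013, 0.606, 0.796, 1.035], [0.0, 0.0, 0.0, 1.0]] 425.9618861009759 282.4910889565659 213.77744678090045 [0.0022307 0.        0.        0.        0.       ]
side [[0.695, 0.476, -0.539, -0.407], [-0.719, 0.458, -0.523, -0.85], [-0.003, 0.751, 0.66, 1.114], [0.0, 0.0, 0.0, 1.0]] 543.9052802537173 279.2032999708998 215.97671974745788 [-0.08572603  0.          0.          0.          0.        ]
wrist [[0.358, -0.889, -0.286, 0.122], [0.934, 0.341, 0.11, 0.542], [-0.0, -0.306, 0.952, 0.373], [0.0, 0.0, 0.0, 1.0]] 292.600954230494 279.02518640015325 211.06654816571444 [0.01891581 0.         0.         0.         0.        ]
```

View pics/scene0.png

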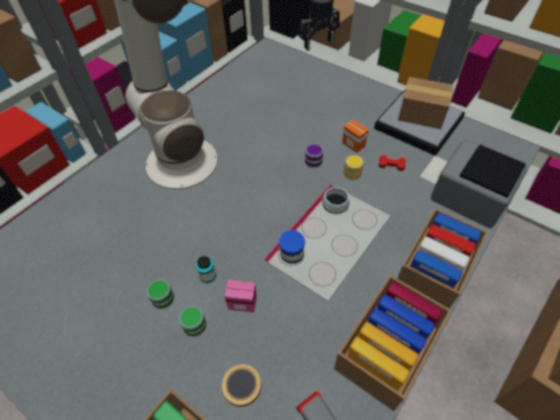

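View pics/side0.png

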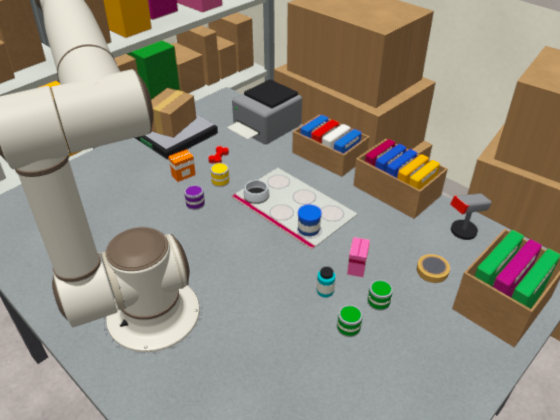

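View pics/wrist0.png

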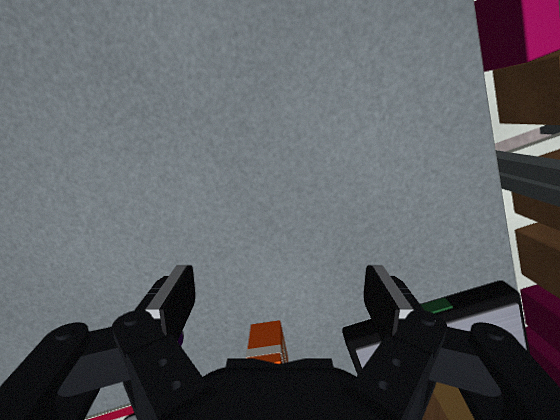

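The scene picture shows the board around (330,245), with the bowl at (336,200) and the canister at (291,247). The orange carton is at (355,135), yellow tin at (354,167), purple tin at (314,155), bone at (392,162), pink carton at (240,293) and bottle at (205,268). The green tin candidates are at (159,292) and (192,320). In the side picture these are at (349,320) and (380,294). In the wrist picture the orange carton is just visible at (266,345).

```bash
cat >> h.py <<'E'
HS=dict(orange=(6,15,170,120),yellow=(22,32,150,120),green=(50,75,150,70),teal=(84,97,140,70),purple=(130,146,130,50),pink=(158,172,100,120),blue=(108,120,170,80))
def blobs(im,c,mina=60):
    h=cv2.cvtColor(im,cv2.COLOR_RGB2HSV); a,b,s,v=HS[c]
    m=cv2.inRange(h,(a,s,v),(b,255,255)); m=cv2.morphologyEx(m,cv2.MORPH_CLOSE,np.ones((7,7)))
    n,l,st,ce=cv2.connectedComponentsWithStats(m)
    return [(st[i],ce[i],l==i) for i in range(1,n) if st[i,4]>=mina]
def whiteboard(im):
    h=cv2.cvtColor(im,cv2.COLOR_RGB2HSV)
    return cv2.inRange(h,(0,0,165),(180,60,255))
def tri(A,B):
    (p,d),(q,e)=A,B; d=d[0]/np.linalg.norm(d[0]); e=e[0]/np.linalg.norm(e[0])
    s=np.linalg.lstsq(np.c_[d,-e],q-p,rcond=None)[0]; a=p+d*s[0]; b=q+e*s[1]
    return (a+b)/2,np.linalg.norm(a-b)
E
python3 - <<'E'
from h import *
P={};I={}
for n in('scene','side'): P[n],I[n]=snap(n)
print(env.state()['clock'])
for c in HS:
    B={n:[b for b in blobs(I[n],c)] for n in P}
    for b in B['scene']:
        for e in B['side']:
            x,r=tri(ray(P['scene'],b[1]),ray(P['side'],e[1]))
            if r<.012 and -.02<x[2]<.12 and np.hypot(*x[:2])<.9: print(c,b[1].round(),e[1].round(),b[0][4],e[0][4],x.round(3),round(r,3))
for n in P:
    m=whiteboard(I[n]); k,l,st,ce=cv2.connectedComponentsWithStats(m)
    cy,cx=(245,330) if n=='scene' else (205,300)
    i=min((i for i in range(1,k) if st[i,4]>800),key=lambda i:np.hypot(*(ce[i]-(cx,cy))))
    cs=cv2.findContours((l==i).astype('uint8'),cv2.RETR_EXTERNAL,cv2.CHAIN_APPROX_NONE)[0][0]
    hull=cv2.convexHull(cs); X=onplane(P[n],hull.reshape(-1,2),.006)[:,:2].astype('float32')
    print(n,st[i],cv2.minAreaRect(X),cv2.boxPoints(cv2.minAreaRect(X)).round(3).tolist())
big=np.hstack([cv2.resize(I['scene'][265:345,120:270],None,fx=2.6,fy=2.6,interpolation=2),cv2.resize(I['side'][265:345,300:450],None,fx=2.6,fy=2.6,interpolation=2)])
cv2.imwrite('pics/green.png',big[...,::-1])
E
```

```text
0.25
green [158. 289.] [349. 321.] 210 528 [ 0.309 -0.393  0.041] 0.004
green [190. 316.] [380. 295.] 238 486 [ 0.43  -0.397  0.038] 0.004
teal [205. 268.] [326. 279.] 116 139 [ 0.368 -0.271  0.047] 0.006
purple [314. 155.] [194. 197.] 230 321 [0.357 0.264 0.03 ] 0.003
pink [240. 290.] [358. 257.] 473 621 [ 0.489 -0.275  0.052] 0.009
blue [457. 227.] [310. 128.] 441 87 [0.857 0.223 0.075] 0.001
blue [291. 242.] [308. 219.] 435 105 [ 0.509 -0.077  0.051] 0.004
blue [402. 322.] [395. 159.] 1685 644 [ 0.861 -0.133  0.113] 0.005
scene [ 271  196  117  103 3234] ((0.5759027004241943, 0.03037215769290924), (0.33903995156288147, 0.19294023513793945), 89.84725189208984) [[0.4790000021457672, -0.13899999856948853], [0.671999990940094, -0.13899999856948853], [0.6729999780654907, 0.20000000298023224], [0.47999998927116394, 0.20000000298023224]]
side [ 235  167  123   79 3477] ((0.5786375999450684, 0.04500389099121094), (0.3680233359336853, 0.2025594264268875), 89.88490295410156) [[0.47699999809265137, -0.13899999856948853], [0.6800000071525574, -0.13899999856948853], [0.6800000071525574, 0.2290000021457672], [0.4779999852180481, 0.2290000021457672]]
```

View pics/green.png

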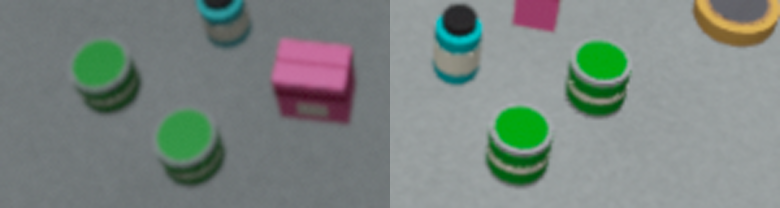

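Two tins could be the green one: scene (159,292), at about (0.309,-0.393) and 0.50 m from the base, and scene (192,320), at about (0.430,-0.397) and 0.585 m away. The one meant is the second, at right-centre in both halves of the crop and next to the pink carton, because it is farthest from the base. The crop confirms that both are green tins with a white stripe.

```bash
python3 - <<'E'
from h import *
P=env.camera_params('scene');Q=env.camera_params('side')
for n,a,b in(('orange',(355,135),(182,166)),('yellow',(354,167),(220,175)),('bowl',(336,200),(257,191)),('bone',(392,162),(219,156))):
    print(n,tri(ray(P,a),ray(Q,b)))
s=env.state();R=s['tcp_rot'];t=s['tcp_pos']
for n,p in(('orangeA',(.42,.36,.25)),): print(n,(R.T@(np.array(p)-t)/.025).round(2))
E
```

```text
orange (array([0.42580901, 0.41128438, 0.04121211]), np.float64(0.0006523523775721384))
yellow (array([0.49299448, 0.29550255, 0.02598724]), np.float64(0.0015339471612681468))
bowl (array([0.51881093, 0.14536058, 0.02578257]), np.float64(0.0026245982810506685))
bone (array([0.57773068, 0.40049006, 0.01026501]), np.float64(0.0012703603000900033))
orangeA [-10.58  -2.56  -0.76]
```

>>> {"method": "jog_arm", "body": {"series": [{"x": -2, "y": -0.7, "z": -0.5, "spin": -0.5}, {"x": -4, "y": -1.4, "z": -1, "spin": -1}, {"x": -6, "y": -2.1, "z": -1.5, "spin": -1.5}, {"x": -8, "y": -2.8, "z": -2, "spin": -2.08}, {"x": -10, "y": -3.5, "z": -2.5, "spin": -2.08}, {"x": -12, "y": -4.2, "z": -2.7, "spin": -2.08}, {"x": -13, "y": -4.6, "z": -2.8, "spin": -2.08}, {"x": -13, "y": -4.6, "z": -2.8, "spin": -2.08}, {"x": -13, "y": -4.6, "z": -2.8, "spin": -2.08}]}}

```text
$.series[0]: bad value
```

```bash
python3 - <<'E'
from h import *
P,im=snap('wrist','w1.png'); s=env.state(); print(s['tcp_pos'],s['tcp_rot'].round(3).tolist(),s['clock'])
for c in('orange','yellow','purple'):
  for st,ce,m in blobs(im,c): print(c,st,ce.round(),onplane(P,ce,.05).round(3))
E
```

```text
[0.19566643 0.51392375 0.2310656 ] [[-0.935, 0.356, -0.0], [0.356, 0.935, -0.0], [0.0, -0.0, -1.0]] 0.3
orange [249 354  32  10 109] [267. 358.] [[0.412 0.414 0.05 ]]
```

View pics/w1.png

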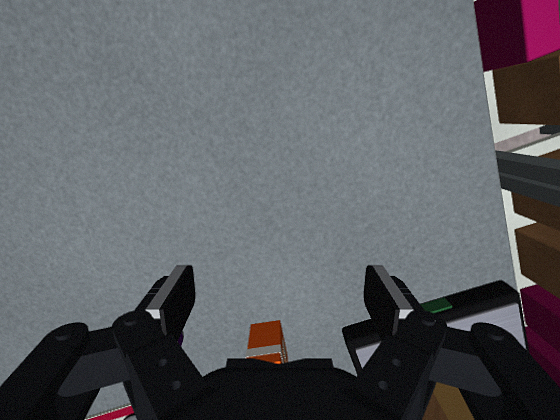

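The call was refused because each row needs the jaw key. The picture is unchanged, with the orange carton at (267,340).

>>> {"method": "jog_arm", "body": {"series": [{"jaw": 0, "x": -2, "y": -0.7, "z": -0.5, "spin": -0.5}, {"jaw": 0, "x": -4, "y": -1.4, "z": -1, "spin": -1}, {"jaw": 0, "x": -6, "y": -2.1, "z": -1.5, "spin": -1.5}, {"jaw": 0, "x": -8, "y": -2.8, "z": -2, "spin": -2.08}, {"jaw": 0, "x": -10, "y": -3.5, "z": -2.5, "spin": -2.08}, {"jaw": 0, "x": -12, "y": -4.2, "z": -2.7, "spin": -2.08}, {"jaw": 0, "x": -13, "y": -4.6, "z": -2.8, "spin": -2.08}, {"jaw": 0, "x": -13, "y": -4.6, "z": -2.8, "spin": -2.08}, {"jaw": 0, "x": -13, "y": -4.6, "z": -2.8, "spin": -2.08}]}}

```text
clock: 1.42
tcp_pos: [0.4582, 0.2911, 0.3012]
tcp_rot: [[-1.0, 0.001, -0.0], [0.001, 1.0, 0.0], [0.0, 0.0, -1.0]]
contact_force: [0.6, 0.2, -1.3]
finger_gap: 0.0855
gripper_force: 0.0
```

```bash
python3 - <<'E'
from h import *
P,im=snap('wrist','w2.png'); s=env.state(); print(s['tcp_pos'],s['tcp_rot'].round(3).tolist(),s['clock'])
for c in('orange','yellow','purple'):
  for st,ce,m in blobs(im,c): print(c,st,ce.round(),onplane(P,ce,.05).round(3))
E
```

```text
[0.45793542 0.29140962 0.30121905] [[-1.0, 0.0, -0.0], [0.0, 1.0, 0.0], [0.0, 0.0, -1.0]] 1.475
orange [ 350  124   52   63 2149] [375. 155.] [[0.428 0.419 0.05 ]]
yellow [ 261  175   40   44 1292] [281. 198.] [[0.486 0.294 0.05 ]]
purple [ 236   75   41   45 1446] [256.  97.] [[0.356 0.263 0.05 ]]
```

View pics/w2.png

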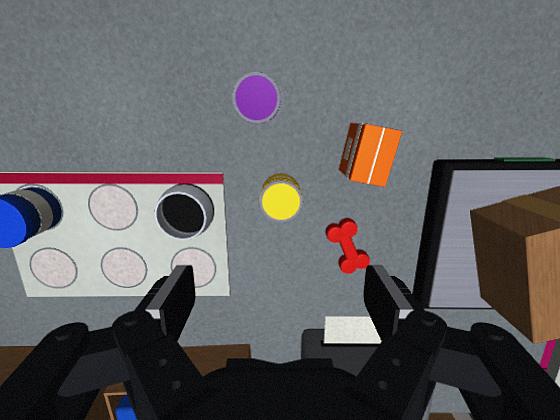

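The wrist picture shows the orange carton's top at (380,156) with its short side tilted about 15° from image x. The yellow tin is at (281,200), purple tin at (256,97), bowl at (185,210) and bone at (348,246). Spots are at (113,207), (54,267), (124,267) and (193,267).

```bash
cat >> h.py <<'E'
def toprect(P,im,c,z,vmin,mina=100):
    b=max(blobs(im,c,mina),key=lambda b:b[0][4]); h=cv2.cvtColor(im,cv2.COLOR_RGB2HSV)
    a=(h[...,2]>=vmin)&b[2]
    m=cv2.morphologyEx(a.astype('uint8'),cv2.MORPH_OPEN,np.ones((3,3)))
    cs=cv2.findContours(m,cv2.RETR_EXTERNAL,cv2.CHAIN_APPROX_NONE)[0]
    X=onplane(P,np.vstack(cs).reshape(-1,2),z)[:,:2].astype('float32')
    return cv2.minAreaRect(X),X
def goto(p,ang_x):
    """shift+spin units from the present pose to TCP p with tool x at world angle ang_x"""
    s=env.state();R=s['tcp_rot'];d=R.T@(np.array(p)-s['tcp_pos'])/.025
    a=np.degrees(np.arctan2(R[1,0],R[0,0])); return d.round(2),round(((a-ang_x+180)%360-180)/10,2)
E
python3 - <<'E'
from h import *
P,im=snap('wrist'); print(env.state()['qpos'].round(1))
b=max(blobs(im,'orange'),key=lambda b:b[0][4]); h=cv2.cvtColor(im,cv2.COLOR_RGB2HSV)
print(np.percentile(h[...,2][b[2]],[10,30,50,80]))
for v in(190,210,225): print(v,toprect(P,im,'orange',.08,v)[0])
# spots
m=(cv2.absdiff(im[...,0],im[...,1])>9)&(im[...,1]>120)&(im[...,0]>150)
m=cv2.morphologyEx(m.astype('uint8'),cv2.MORPH_OPEN,np.ones((5,5)))
n,l,st,ce=cv2.connectedComponentsWithStats(m)
for i in range(1,n):
    if st[i,4]>500: 
        c=max(cv2.findContours((l==i).astype('uint8'),0,1)[0],key=cv2.contourArea)
        X=onplane(P,c.reshape(-1,2),.006)[:,:2].astype('float32'); print(st[i],ce[i].round(),cv2.minEnclosingCircle(X))
for st,ce,mm in blobs(im,'yellow'):
    h_=cv2.cvtColor(im,cv2.COLOR_RGB2HSV); print(np.percentile(h_[...,2][mm],[5,20,50,80]))
    for v in (180,210,225):
        r,X=toprect(P,im,'yellow',.055,v); print('y',cv2.minEnclosingCircle(X))
E
```

```text
[ 32.5   6.3  19.4 103.1   0.   32.5]
[235. 236. 237. 239.]
190 ((0.4256768822669983, 0.40966999530792236), (0.045070499181747437, 0.06907565891742706), 78.99282836914062)
210 ((0.42560508847236633, 0.40974947810173035), (0.04476218298077583, 0.06890416890382767), 79.00863647460938)
225 ((0.4254629909992218, 0.409799724817276), (0.044589556753635406, 0.06860390305519104), 79.0075454711914)
[ 262  184   38   36 1084] [281. 202.] ((0.5043245553970337, 0.29402512311935425), 0.029912622645497322)
[131.25 235.   238.   239.  ]
y ((0.4898814260959625, 0.2936244606971741), 0.0261911042034626)
y ((0.490167498588562, 0.29374954104423523), 0.025852616876363754)
y ((0.49038854241371155, 0.2936539649963379), 0.02572815865278244)
```

```bash
cat >> h.py <<'E'
def spots(P,im,seeds,tol=10):
    out=[]
    g=cv2.medianBlur(im,3)
    for u,v in seeds:
        d=np.abs(g.astype(int)-np.median(g[v-3:v+4,u-3:u+4].reshape(-1,3),0)).max(2)<tol
        n,l=cv2.connectedComponents(cv2.morphologyEx(d.astype('uint8'),cv2.MORPH_OPEN,np.ones((5,5))))
        c=max(cv2.findContours((l==l[v,u]).astype('uint8'),0,1)[0],key=cv2.contourArea)
        X=onplane(P,c.reshape(-1,2),.006)[:,:2].astype('float32'); e=cv2.fitEllipse(X); out.append((np.round(e[0],4),np.round(e[1],4)))
    return out
E
python3 - <<'E'
from h import *
P,im=snap('wrist'); print(im[207,113],im[240,110],im[267,54])
for t in(8,12,16): print(t,spots(P,im,[(113,207),(54,267),(124,267)],t))
m=(im[...,0]>110)&(im[...,1]<60)&(im[...,2]<120)&(im[...,2]>30); m[:165]=0;m[190:]=0;m[:,260:]=0
v,u=np.nonzero(m);X=onplane(P,np.c_[u,v],.006);f=np.polyfit(X[:,1],X[:,0],1);print('stripe',f,np.degrees(np.arctan(f[0])),X[:,1].max(),X[:,0].min(),X[:,0].max())
print(goto((.4255,.410,.150),169),goto((.4255,.410,.040),169),goto((.4255,.410,.2),169))
E
```

```text
[212 206 203] [206 212 203] [205 197 197]
8 [(array([0.5153, 0.0342]), array([0.0577, 0.0656])), (array([ 0.6189, -0.0823]), array([0.0569, 0.0666])), (array([0.6197, 0.0338]), array([0.0583, 0.066 ]))]
12 [(array([0.5135, 0.0329]), array([0.066 , 0.0675])), (array([ 0.618 , -0.0824]), array([0.0655, 0.0666])), (array([0.6187, 0.0327]), array([0.066 , 0.0675]))]
16 [(array([0.5131, 0.0329]), array([0.0668, 0.0676])), (array([ 0.6175, -0.0823]), array([0.0667, 0.0675])), (array([0.6185, 0.0328]), array([0.0664, 0.0676]))]
stripe [0.00298007 0.46698011] 0.17074488026446258 0.20573446862529143 0.4597280887677016 0.4749407295624545
(array([1.29, 4.74, 6.05]), np.float64(1.1)) (array([ 1.29,  4.74, 10.45]), np.float64(1.1)) (array([1.29, 4.74, 4.05]), np.float64(1.1))
```

>>> {"method": "jog_arm", "body": {"series": [{"jaw": 0, "x": 0.7, "y": 2.4, "z": 1.2, "spin": 0.6}, {"jaw": 0, "x": 1.29, "y": 4.74, "z": 2.5, "spin": 1.1}, {"jaw": 0, "x": 1.29, "y": 4.74, "z": 4.5, "spin": 1.1}, {"jaw": 0, "x": 1.29, "y": 4.74, "z": 6.5, "spin": 1.1}, {"jaw": 0, "x": 1.29, "y": 4.74, "z": 8.5, "spin": 1.1}, {"jaw": 0, "x": 1.29, "y": 4.74, "z": 10, "spin": 1.1}, {"jaw": 0, "x": 1.29, "y": 4.74, "z": 10.45, "spin": 1.1}, {"jaw": 0, "x": 1.29, "y": 4.74, "z": 10.45, "spin": 1.1}, {"jaw": 1, "x": 1.29, "y": 4.74, "z": 10.45, "spin": 1.1}, {"jaw": 1, "x": 1.29, "y": 4.74, "z": 10.45, "spin": 1.1}, {"jaw": 1, "x": 1.29, "y": 4.74, "z": 10.45, "spin": 1.1}, {"jaw": 1, "x": 1.29, "y": 4.74, "z": 10.45, "spin": 1.1}]}}

```text
clock: 3.08
tcp_pos: [0.427, 0.4099, 0.0416]
tcp_rot: [[-0.981, 0.192, 0.002], [0.192, 0.981, 0.002], [-0.001, 0.002, -1.0]]
contact_force: [-0.5, -0.3, 5.3]
finger_gap: 0.0453
gripper_force: 62.1
```

```bash
python3 - <<'E'
from h import *
s=env.state();print(s['clock'],s['tcp_pos'],s['finger_gap'],s['gripper_force'],s['qpos'].round(1))
print(goto((.619,.148,.15),90),goto((.619,.148,.0465),90),goto((.619,.148,.15),-90))
E
```

```text
3.075 [0.42696486 0.4099351  0.04159674] 0.045263150833362284 62.05175042152405 [43.8 11.1 -4.1 74.6  0.  54.9]
(array([-9.55, -8.8 , -4.34]), np.float64(7.9)) (array([-9.55, -8.81, -0.2 ]), np.float64(7.9)) (array([-9.55, -8.8 , -4.34]), np.float64(-10.1))
```

>>> {"method": "jog_arm", "body": {"series": [{"jaw": 1, "z": -1.5}, {"jaw": 1, "z": -3.5}, {"jaw": 1, "x": -1.2, "y": -1.1, "z": -4.3, "spin": 1}, {"jaw": 1, "x": -2.7, "y": -2.5, "z": -4.3, "spin": 2}, {"jaw": 1, "x": -4.2, "y": -3.9, "z": -4.3, "spin": 3}, {"jaw": 1, "x": -5.7, "y": -5.3, "z": -4.3, "spin": 4}, {"jaw": 1, "x": -7.2, "y": -6.7, "z": -4.3, "spin": 5}, {"jaw": 1, "x": -8.4, "y": -7.8, "z": -4.3, "spin": 6}, {"jaw": 1, "x": -9.2, "y": -8.5, "z": -4.3, "spin": 7}, {"jaw": 1, "x": -9.55, "y": -8.8, "z": -3, "spin": 7.9}, {"jaw": 1, "x": -9.55, "y": -8.8, "z": -1.5, "spin": 7.9}, {"jaw": 1, "x": -9.55, "y": -8.8, "z": -1.5, "spin": 7.9}]}}

```text
$.series[0]: bad value
```

```bash
python3 - <<'E'
from h import *
P,im=snap('wrist','w3.png')
s=env.state();print(s['clock'],s['tcp_pos'],s['finger_gap'],s['qpos'].round(1))
print(goto((.619,.148,.0476),90))
E
```

```text
3.125 [0.42698648 0.40993555 0.04161512] 0.04553046305385963 [43.8 11.1 -4.1 74.6  0.  54.9]
(array([-9.55, -8.81, -0.24]), np.float64(7.89))
```

View pics/w3.png

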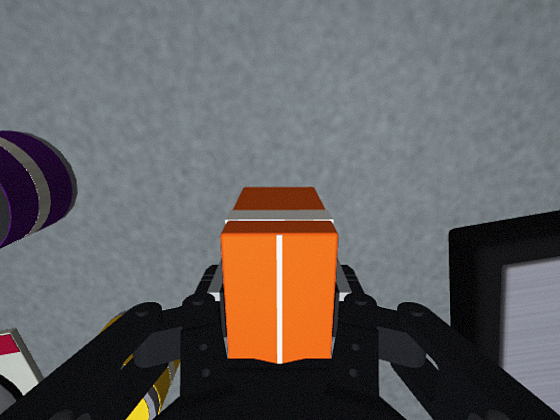

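The carton is held square in the jaws, its top at (280,295). Every row needs all five keys, so I'm resending.

>>> {"method": "jog_arm", "body": {"series": [{"jaw": 1, "x": 0, "y": 0, "z": -1.5, "spin": 0}, {"jaw": 1, "x": 0, "y": 0, "z": -3.5, "spin": 0}, {"jaw": 1, "x": -1.2, "y": -1.1, "z": -4.3, "spin": 1}, {"jaw": 1, "x": -2.7, "y": -2.5, "z": -4.3, "spin": 2}, {"jaw": 1, "x": -4.2, "y": -3.9, "z": -4.3, "spin": 3}, {"jaw": 1, "x": -5.7, "y": -5.3, "z": -4.3, "spin": 4}, {"jaw": 1, "x": -7.2, "y": -6.7, "z": -4.3, "spin": 5}, {"jaw": 1, "x": -8.4, "y": -7.8, "z": -4.3, "spin": 6}, {"jaw": 1, "x": -9.2, "y": -8.5, "z": -4.3, "spin": 7}, {"jaw": 1, "x": -9.55, "y": -8.8, "z": -3, "spin": 7.9}, {"jaw": 1, "x": -9.55, "y": -8.8, "z": -1.5, "spin": 7.9}, {"jaw": 1, "x": -9.55, "y": -8.8, "z": -1.5, "spin": 7.9}]}}

```text
clock: 4.62
tcp_pos: [0.6168, 0.1471, 0.0747]
tcp_rot: [[0.001, 1.0, -0.005], [1.0, -0.001, -0.001], [-0.001, -0.005, -1.0]]
contact_force: [0.8, 0.7, -0.5]
finger_gap: 0.0452
gripper_force: 61.8
```

```bash
python3 - <<'E'
from h import *
P,im=snap('wrist','w4.png')
s=env.state();print(s['clock'],s['tcp_pos'],s['finger_gap'],s['qpos'].round(1))
print(goto((.619,.148,.0476),90)); print(toprect(P,im,'orange',s['tcp_pos'][2]+.0385,190)[0])
E
```

```text
4.675 [0.61782349 0.14754954 0.07711864] 0.04563809959643157 [ 13.4  16.5   6.3  79.9   0.  103.5]
(array([0.02, 0.05, 1.18]), np.float64(-0.0))
((0.6165698170661926, 0.15472298860549927), (0.043724123388528824, 0.05990292876958847), 0.2006458193063736)
```

View pics/w4.png

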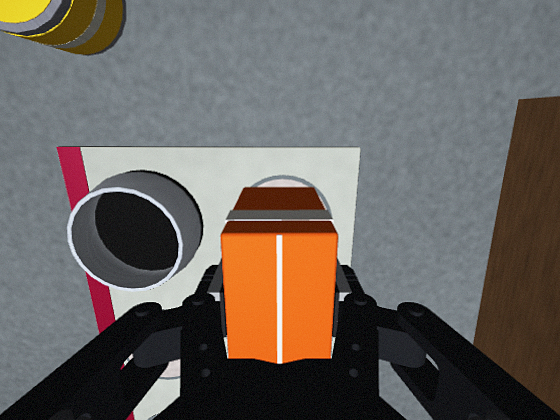

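The bowl is at (135,235). The carton hangs square over its spot, whose far rim shows at (287,180). It needs about 1–2 mm of correction before lowering.

>>> {"method": "jog_arm", "body": {"series": [{"jaw": 1, "x": -0.05, "y": 0.06, "z": 0.6, "spin": 0}, {"jaw": 1, "x": -0.05, "y": 0.06, "z": 1.0, "spin": 0}, {"jaw": 1, "x": -0.05, "y": 0.06, "z": 1.17, "spin": 0}, {"jaw": 1, "x": -0.05, "y": 0.06, "z": 1.2, "spin": 0}, {"jaw": 1, "x": -0.05, "y": 0.06, "z": 1.2, "spin": 0}, {"jaw": 0.3, "x": -0.05, "y": 0.06, "z": 1.2, "spin": 0}, {"jaw": 0.3, "x": -0.05, "y": 0.06, "z": 1.2, "spin": 0}, {"jaw": 0.3, "x": -0.05, "y": 0.06, "z": 1.2, "spin": 0}]}}

```text
clock: 5.68
tcp_pos: [0.6201, 0.1465, 0.0477]
tcp_rot: [[0.001, 1.0, 0.0], [1.0, -0.001, -0.0], [-0.0, 0.0, -1.0]]
contact_force: [-0.6, -0.2, -0.1]
finger_gap: 0.06
gripper_force: 0.0
```

```bash
python3 - <<'E'
from h import *
s=env.state();print(s['clock'],s['tcp_pos'],s['finger_gap'],s['contact_force'])
print(goto((.42,-.22,.30),90),goto((.42,-.22,.30),180))
E
```

```text
5.675 [0.62010629 0.14650141 0.04768294] 0.05999620213067832 [-0.6039027  -0.2261016  -0.11672209]
(array([-14.67,  -7.99, -10.09]), np.float64(-0.0)) (array([-14.67,  -7.99, -10.09]), np.float64(-9.0))
```

>>> {"method": "jog_arm", "body": {"series": [{"jaw": 0.3, "x": 0, "y": 0, "z": -2, "spin": 0}, {"jaw": 0.1, "x": 0, "y": 0, "z": -4.3, "spin": 0}, {"jaw": 0, "x": 0, "y": 0, "z": -6.6, "spin": 0}, {"jaw": 0, "x": -1.5, "y": -0.8, "z": -8.3, "spin": -1}, {"jaw": 0, "x": -3.4, "y": -1.9, "z": -9.2, "spin": -2}, {"jaw": 0, "x": -5.4, "y": -3, "z": -10, "spin": -3}, {"jaw": 0, "x": -7.4, "y": -4.1, "z": -10, "spin": -4}, {"jaw": 0, "x": -9.4, "y": -5.2, "z": -10, "spin": -5}, {"jaw": 0, "x": -11.4, "y": -6.3, "z": -10, "spin": -6}, {"jaw": 0, "x": -13.2, "y": -7.3, "z": -10, "spin": -7}, {"jaw": 0, "x": -14.67, "y": -8, "z": -10, "spin": -8}, {"jaw": 0, "x": -14.67, "y": -8, "z": -10, "spin": -9}]}}

```text
clock: 7.18
tcp_pos: [0.4184, -0.2223, 0.2978]
tcp_rot: [[-1.0, -0.001, 0.0], [-0.001, 1.0, -0.001], [-0.0, -0.001, -1.0]]
contact_force: [0.5, 0.5, 0.9]
finger_gap: 0.0856
gripper_force: 0.0
```

>>> {"method": "jog_arm", "body": {"series": [{"jaw": 0, "x": 0, "y": 0, "z": 0, "spin": 0}]}}

```text
clock: 7.3
tcp_pos: [0.4195, -0.2205, 0.2977]
tcp_rot: [[-1.0, 0.003, 0.0], [0.003, 1.0, -0.0], [-0.0, -0.0, -1.0]]
contact_force: [0.0, -0.7, -0.6]
finger_gap: 0.0855
gripper_force: 0.0
```

```bash
python3 - <<'E'
from h import *
P,im=snap('wrist','w5.png'); s=env.state(); print(s['tcp_pos'],s['tcp_rot'].round(3)[:2,0],s['clock'],s['qpos'].round(1))
for c in('teal','pink','green'):
  for st,ce,m in blobs(im,c,150):
    X=onplane(P,np.argwhere(m)[:,::-1],.055)[:,:2].astype('float32'); print(c,st,ce.round(),cv2.minEnclosingCircle(X))
E
```

```text
[ 0.41972005 -0.22012002  0.2976873 ] [-1.     0.005] 7.35 [-27.7  -3.4   9.1 102.5   0.  -27.4]
teal [221 119  38  39 467] [241. 137.] ((0.3673718571662903, -0.27099111676216125), 0.02432147040963173)
pink [ 332  198  228   11 2114] [447. 203.] ((0.45525962114334106, 0.00526127964258194), 0.1535719335079193)
pink [ 209  210   56   57 1706] [236. 238.] ((0.5058583617210388, -0.2805878818035126), 0.04361549764871597)
green [ 117   73   49   49 1819] [141.  95.] ((0.31617632508277893, -0.38683927059173584), 0.029735418036580086)
green [ 129  168   44   42 1311] [150. 189.] ((0.4339035749435425, -0.3926225006580353), 0.029689207673072815)
```

View pics/w5.png

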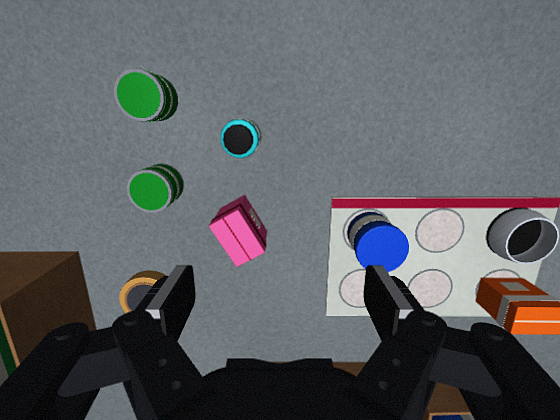

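The teal bottle's cap is at (239,138). The greens are at (150,189), the far one that I want, and (141,95). The pink carton is at (238,235), with board spots at (440,230), (356,289) and (430,287). The orange carton stands behind the bowl at (520,305).

```bash
python3 - <<'E'
from h import *
P,im=snap('wrist')
for st,ce,m in blobs(im,'teal',150):
    X=onplane(P,np.argwhere(m)[:,::-1],.066)[:,:2].astype('float32'); print(cv2.minEnclosingCircle(X))
d=(im.max(2)<45); d[:115]=0;d[160:]=0;d[:,:215]=0;d[:,265:]=0
X=onplane(P,np.argwhere(d)[:,::-1],.08)[:,:2].astype('float32'); c=cv2.minEnclosingCircle(X);print('cap',c)
print(spots(P,im,[(440,230),(430,287)],14))
h=cv2.cvtColor(im,cv2.COLOR_RGB2HSV)
for st,ce,m in blobs(im,'green',150):
    X=onplane(P,np.argwhere(m&(h[...,2]>120))[:,::-1],.055)[:,:2].astype('float32'); print('green',cv2.minEnclosingCircle(X))
p=[c[0][0],c[0][1],.035]; print(goto(p,180))
E
```

```text
((0.36641067266464233, -0.2694034278392792), 0.023692751303315163)
cap ((0.36640000343322754, -0.26940473914146423), 0.017324844375252724)
[(array([0.5145, 0.0331]), array([0.0668, 0.0676])), (array([0.6189, 0.034 ]), array([0.0637, 0.068 ]))]
green ((0.3172179162502289, -0.38824746012687683), 0.028902700170874596)
green ((0.43474265933036804, -0.39366209506988525), 0.028333671391010284)
(array([ 2.13, -1.99, 10.51]), np.float64(-0.03))
```

>>> {"method": "jog_arm", "body": {"series": [{"jaw": 0, "x": 1.1, "y": -1, "z": 1.8, "spin": 0}, {"jaw": 0, "x": 2.13, "y": -1.99, "z": 3.6, "spin": 0}, {"jaw": 0, "x": 2.13, "y": -1.99, "z": 5.8, "spin": 0}, {"jaw": 0, "x": 2.13, "y": -1.99, "z": 8, "spin": 0}, {"jaw": 0, "x": 2.13, "y": -1.99, "z": 9.8, "spin": 0}, {"jaw": 0, "x": 2.13, "y": -1.99, "z": 10.5, "spin": 0}, {"jaw": 0, "x": 2.13, "y": -1.99, "z": 10.5, "spin": 0}, {"jaw": 1, "x": 2.13, "y": -1.99, "z": 10.5, "spin": 0}, {"jaw": 1, "x": 2.13, "y": -1.99, "z": 10.5, "spin": 0}, {"jaw": 1, "x": 2.13, "y": -1.99, "z": 10.5, "spin": 0}, {"jaw": 1, "x": 2.13, "y": -1.99, "z": 10.5, "spin": 0}]}}

```text
clock: 8.78
tcp_pos: [0.3674, -0.2705, 0.037]
tcp_rot: [[-1.0, 0.001, 0.002], [0.001, 1.0, -0.002], [-0.002, -0.002, -1.0]]
contact_force: [-1.3, -0.0, 8.0]
finger_gap: 0.0461
gripper_force: 61.2
```

```bash
python3 - <<'E'
from h import *
P,im=snap('wrist'); s=env.state();print(s['clock'],s['tcp_pos'],s['finger_gap'],s['gripper_force'])
d=(im.max(2)<60); 
X=onplane(P,[(0,0)],.08)
print(goto((.618,-.082,.0415),180), goto((.618,-.082,.16),180))
E
```

```text
8.825 [ 0.36737472 -0.27047955  0.03696215] 0.046111308925273056 61.18213154375553
(array([-10.02,   7.55,  -0.17]), np.float64(-0.01)) (array([-10.03,   7.54,  -4.91]), np.float64(-0.01))
```

>>> {"method": "jog_arm", "body": {"series": [{"jaw": 1, "x": 0, "y": 0, "z": -1.5, "spin": 0}, {"jaw": 1, "x": 0, "y": 0, "z": -3.5, "spin": 0}, {"jaw": 1, "x": -1.2, "y": 0.9, "z": -4.9, "spin": 0}, {"jaw": 1, "x": -2.8, "y": 2.1, "z": -4.9, "spin": 0}, {"jaw": 1, "x": -4.5, "y": 3.4, "z": -4.9, "spin": 0}, {"jaw": 1, "x": -6.2, "y": 4.7, "z": -4.9, "spin": 0}, {"jaw": 1, "x": -7.8, "y": 5.9, "z": -4.9, "spin": 0}, {"jaw": 1, "x": -9.2, "y": 6.9, "z": -4.9, "spin": 0}, {"jaw": 1, "x": -10.02, "y": 7.54, "z": -4.5, "spin": 0}, {"jaw": 1, "x": -10.02, "y": 7.54, "z": -3, "spin": 0}, {"jaw": 1, "x": -10.02, "y": 7.54, "z": -1, "spin": 0}, {"jaw": 1, "x": -10.02, "y": 7.54, "z": -1, "spin": 0}]}}

```text
clock: 10.32
tcp_pos: [0.6147, -0.0811, 0.0565]
tcp_rot: [[-1.0, 0.001, -0.007], [0.001, 1.0, 0.001], [0.007, 0.001, -1.0]]
contact_force: [-0.7, -0.2, -1.3]
finger_gap: 0.0464
gripper_force: 62.1
```

```bash
python3 - <<'E'
from h import *
P,im=snap('wrist','w6.png'); s=env.state();print(s['clock'],s['tcp_pos'],s['finger_gap'],s['contact_force'])
print(goto((.618,-.082,.0435),180))
for st,ce,m in blobs(im,'teal',80):
    X=onplane(P,np.argwhere(m)[:,::-1],s['tcp_pos'][2]+.029)[:,:2].astype('float32'); print(st,X.max(0),X.min(0))
E
```

```text
10.375 [ 0.6162546  -0.08142491  0.05968474] 0.04633754607189245 [-0.46149899 -0.31627431 -0.43616019]
(array([-0.07, -0.02,  0.65]), np.float64(-0.01))
[259 208  31   7 108] [ 0.5729416  -0.07699621] [ 0.5704668  -0.08888585]
[ 228  237  103   82 2973] [ 0.6217573  -0.05877299] [ 0.58278084 -0.10337092]
```

View pics/w6.png

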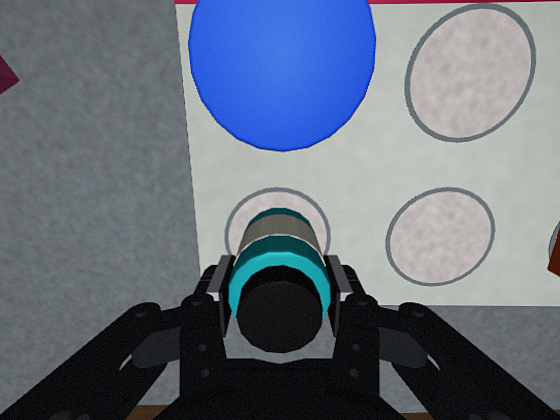

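The bottle hangs over its spot, whose ring is centred near (277,240). The canister is at (283,60), with clear space between the two.

>>> {"method": "jog_arm", "body": {"series": [{"jaw": 1, "x": -0.1, "y": -0.02, "z": 0.35, "spin": 0}, {"jaw": 1, "x": -0.1, "y": -0.02, "z": 0.6, "spin": 0}, {"jaw": 1, "x": -0.1, "y": -0.02, "z": 0.67, "spin": 0}, {"jaw": 1, "x": -0.1, "y": -0.02, "z": 0.69, "spin": 0}, {"jaw": 1, "x": -0.1, "y": -0.02, "z": 0.69, "spin": 0}, {"jaw": 0.2, "x": -0.1, "y": -0.02, "z": 0.69, "spin": 0}, {"jaw": 0.2, "x": -0.1, "y": -0.02, "z": 0.69, "spin": 0}, {"jaw": 0.2, "x": -0.1, "y": -0.02, "z": 0.69, "spin": 0}]}}

```text
clock: 11.38
tcp_pos: [0.6197, -0.082, 0.043]
tcp_rot: [[-1.0, 0.001, 0.0], [0.001, 1.0, -0.0], [-0.0, -0.0, -1.0]]
contact_force: [0.2, -0.6, 0.4]
finger_gap: 0.0686
gripper_force: 0.0
```

```bash
python3 - <<'E'
from h import *
s=env.state();print(s['clock'],s['tcp_pos'],s['finger_gap'],s['contact_force'])
print(goto((.4347,-.3937,.20),180),goto((.4347,-.3937,.024),180))
E
```

```text
11.375 [ 0.61969748 -0.08201075  0.04296107] 0.06856445426833363 [ 0.15674764 -0.59914157  0.41276386]
(array([  7.39, -12.47,  -6.28]), np.float64(-0.0)) (array([  7.39, -12.47,   0.76]), np.float64(-0.0))
```

>>> {"method": "jog_arm", "body": {"series": [{"jaw": 0.2, "x": 0, "y": 0, "z": -2, "spin": 0}, {"jaw": 0.2, "x": 0, "y": 0, "z": -4.2, "spin": 0}, {"jaw": 0, "x": 1, "y": -1.7, "z": -5.6, "spin": 0}, {"jaw": 0, "x": 2.1, "y": -3.6, "z": -6.3, "spin": 0}, {"jaw": 0, "x": 3.3, "y": -5.5, "z": -6.3, "spin": 0}, {"jaw": 0, "x": 4.4, "y": -7.4, "z": -6.3, "spin": 0}, {"jaw": 0, "x": 5.6, "y": -9.4, "z": -6.3, "spin": 0}, {"jaw": 0, "x": 6.6, "y": -11.2, "z": -6.3, "spin": 0}, {"jaw": 0, "x": 7.39, "y": -12.47, "z": -6.3, "spin": 0}, {"jaw": 0, "x": 7.39, "y": -12.47, "z": -6.3, "spin": 0}, {"jaw": 0, "x": 7.39, "y": -12.47, "z": -6.3, "spin": 0}]}}

```text
clock: 12.75
tcp_pos: [0.4347, -0.3934, 0.2003]
tcp_rot: [[-1.0, 0.001, 0.0], [0.001, 1.0, 0.0], [-0.0, 0.0, -1.0]]
contact_force: [0.0, 0.0, -0.5]
finger_gap: 0.0852
gripper_force: 0.0
```

```bash
python3 - <<'E'
from h import *
P,im=snap('wrist'); s=env.state();print(s['clock'],s['tcp_pos'],s['qpos'].round(1))
h=cv2.cvtColor(im,cv2.COLOR_RGB2HSV)
for st,ce,m in blobs(im,'green',300):
    X=onplane(P,np.argwhere(m&(h[...,2]>120))[:,::-1],.055)[:,:2].astype('float32'); c=cv2.minEnclosingCircle(X);print(st,c,X.mean(0),goto((*c[0],.015),180))
E
```

```text
12.8 [ 0.43505166 -0.39299709  0.20035369] [-42.1   9.5  11.6  92.1   0.  -42.1]
[ 252   37   58   70 3047] ((0.31831493973731995, -0.3908042013645172), 0.027892842888832092) [ 0.31675166 -0.39117444] (array([4.67, 0.09, 7.41]), np.float64(-0.0))
[ 251  168   51   56 2228] ((0.4337489604949951, -0.39524978399276733), 0.028330950066447258) [ 0.43345654 -0.39614832] (array([ 0.05, -0.09,  7.41]), np.float64(-0.0))
```

>>> {"method": "jog_arm", "body": {"series": [{"jaw": 0, "x": 0.05, "y": -0.09, "z": 2, "spin": 0}, {"jaw": 0, "x": 0.05, "y": -0.09, "z": 4.2, "spin": 0}, {"jaw": 0, "x": 0.05, "y": -0.09, "z": 6.3, "spin": 0}, {"jaw": 0, "x": 0.05, "y": -0.09, "z": 7.4, "spin": 0}, {"jaw": 0, "x": 0.05, "y": -0.09, "z": 7.4, "spin": 0}, {"jaw": 0, "x": 0.05, "y": -0.09, "z": 7.4, "spin": 0}, {"jaw": 1, "x": 0.05, "y": -0.09, "z": 7.4, "spin": 0}, {"jaw": 1, "x": 0.05, "y": -0.09, "z": 7.4, "spin": 0}, {"jaw": 1, "x": 0.05, "y": -0.09, "z": 7.4, "spin": 0}, {"jaw": 1, "x": 0.05, "y": -0.09, "z": 7.4, "spin": 0}]}}

```text
clock: 14.05
tcp_pos: [0.4342, -0.3965, 0.0172]
tcp_rot: [[-1.0, 0.001, 0.002], [0.001, 1.0, -0.002], [-0.002, -0.002, -1.0]]
contact_force: [0.6, 1.1, 5.9]
finger_gap: 0.0586
gripper_force: 64.1
```

```bash
python3 - <<'E'
from h import *
s=env.state();print(s['clock'],s['tcp_pos'],s['finger_gap'],s['gripper_force'])
z=s['tcp_pos'][2]
print(goto((.5145,.033,.15),180), goto((.5145,.033,z+.006),180))
E
```

```text
14.05 [ 0.43423554 -0.39654805  0.01724267] 0.05860163575993407 64.12445783615112
(array([-3.21, 17.18, -5.33]), np.float64(-0.0)) (array([-3.2 , 17.18, -0.26]), np.float64(-0.0))
```

>>> {"method": "jog_arm", "body": {"series": [{"jaw": 1, "x": 0, "y": 0, "z": -2, "spin": 0}, {"jaw": 1, "x": 0, "y": 0, "z": -4.2, "spin": 0}, {"jaw": 1, "x": -0.3, "y": 1.7, "z": -5.3, "spin": 0}, {"jaw": 1, "x": -0.7, "y": 3.8, "z": -5.3, "spin": 0}, {"jaw": 1, "x": -1.1, "y": 6, "z": -5.3, "spin": 0}, {"jaw": 1, "x": -1.5, "y": 8.2, "z": -5.3, "spin": 0}, {"jaw": 1, "x": -1.9, "y": 10.4, "z": -5.3, "spin": 0}, {"jaw": 1, "x": -2.3, "y": 12.6, "z": -5.3, "spin": 0}, {"jaw": 1, "x": -2.7, "y": 14.8, "z": -5.3, "spin": 0}, {"jaw": 1, "x": -3.1, "y": 16.5, "z": -5.3, "spin": 0}, {"jaw": 1, "x": -3.21, "y": 17.18, "z": -4.2, "spin": 0}, {"jaw": 1, "x": -3.21, "y": 17.18, "z": -3, "spin": 0}]}}

```text
clock: 15.55
tcp_pos: [0.5146, 0.0351, 0.0905]
tcp_rot: [[-1.0, -0.001, 0.002], [-0.001, 1.0, 0.0], [-0.002, 0.0, -1.0]]
contact_force: [0.2, -0.5, -1.4]
finger_gap: 0.0586
gripper_force: 65.4
```

>>> {"method": "jog_arm", "body": {"series": [{"jaw": 1, "x": 0, "y": 0, "z": 1, "spin": 0}, {"jaw": 1, "x": 0, "y": 0, "z": 1.7, "spin": 0}, {"jaw": 1, "x": 0, "y": 0, "z": 1.7, "spin": 0}]}}

```text
clock: 15.92
tcp_pos: [0.5133, 0.0334, 0.0471]
tcp_rot: [[-1.0, 0.001, -0.002], [0.001, 1.0, -0.0], [0.002, -0.0, -1.0]]
contact_force: [0.3, 0.7, -2.4]
finger_gap: 0.0587
gripper_force: 65.4
```

```bash
python3 - <<'E'
from h import *
P,im=snap('wrist','w7.png'); s=env.state();print(s['clock'],s['tcp_pos'],s['finger_gap'],s['contact_force'])
print(goto((.514,.033,.0232),180))
h=cv2.cvtColor(im,cv2.COLOR_RGB2HSV)
for st,ce,m in blobs(im,'green',800):
    X=onplane(P,np.argwhere(m&(h[...,2]>110))[:,::-1],s['tcp_pos'][2]+.038)[:,:2].astype('float32'); print(st,X.max(0),X.min(0),cv2.minEnclosingCircle(X))
E
```

```text
15.975 [0.51397817 0.03345627 0.04815643] 0.05884418002521848 [ 1.12177836  0.20437782 -1.13435101]
(array([-0.  , -0.02,  1.  ]), np.float64(-0.01))
[ 218  263  123  101 9732] [0.5377173  0.05889408] [0.48926577 0.00816033] ((0.5144444704055786, 0.03348872810602188), 0.025509895756840706)
```

View pics/w7.png

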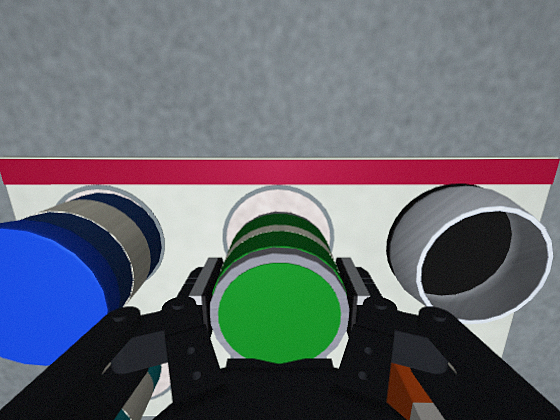

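The green tin hangs over the middle spot, whose ring is near (278,225). The canister at (65,270) and the bowl at (470,250) both clear the fingers.

>>> {"method": "jog_arm", "body": {"series": [{"jaw": 1, "x": 0, "y": -0.02, "z": 0.6, "spin": 0}, {"jaw": 1, "x": 0, "y": -0.02, "z": 0.92, "spin": 0}, {"jaw": 1, "x": 0, "y": -0.02, "z": 1.0, "spin": 0}, {"jaw": 1, "x": 0, "y": -0.02, "z": 1.03, "spin": 0}, {"jaw": 1, "x": 0, "y": -0.02, "z": 1.03, "spin": 0}, {"jaw": 0.12, "x": 0, "y": -0.02, "z": 1.03, "spin": 0}, {"jaw": 0.12, "x": 0, "y": -0.02, "z": 1.03, "spin": 0}, {"jaw": 0.12, "x": 0, "y": -0.02, "z": 1.03, "spin": 0}]}}

```text
clock: 16.98
tcp_pos: [0.5139, 0.0331, 0.0219]
tcp_rot: [[-1.0, 0.001, -0.0], [0.001, 1.0, -0.0], [0.0, -0.0, -1.0]]
contact_force: [0.3, -0.2, 0.2]
finger_gap: 0.0755
gripper_force: 0.0
```

```bash
python3 - <<'E'
from h import *
s=env.state();print(s['clock'],s['tcp_pos'],s['finger_gap'],s['contact_force'])
print(goto((.490,.2936,.20),180))
E
```

```text
16.975 [0.51393425 0.03307301 0.02186406] 0.0754820479453405 [ 0.26080941 -0.16173667  0.17451596]
(array([ 0.97, 10.42, -7.13]), np.float64(-0.0))
```

>>> {"method": "jog_arm", "body": {"series": [{"jaw": 0.12, "x": 0, "y": 0, "z": -2, "spin": 0}, {"jaw": 0, "x": 0, "y": 0, "z": -4.3, "spin": 0}, {"jaw": 0, "x": 0, "y": 0, "z": -6.6, "spin": 0}, {"jaw": 0, "x": 0, "y": 0, "z": -7.2, "spin": 0}, {"jaw": 0, "x": 0, "y": 0, "z": -7.2, "spin": 0}, {"jaw": 0, "x": 0, "y": 0, "z": -7.2, "spin": 0}]}}

```text
clock: 17.73
tcp_pos: [0.5134, 0.033, 0.2]
tcp_rot: [[-1.0, 0.001, -0.003], [0.001, 1.0, -0.0], [0.003, -0.0, -1.0]]
contact_force: [-0.7, -0.0, 0.4]
finger_gap: 0.0856
gripper_force: 0.0
```

```bash
cat > top.py <<'E'
import sys
from h import *
def top(P,im,c,z,v=120):
    h=cv2.cvtColor(im,cv2.COLOR_RGB2HSV)
    for st,ce,m in blobs(im,c,800):
        X=onplane(P,np.argwhere(m&(h[...,2]>v))[:,::-1],z)[:,:2].astype('float32'); print(c,st[:4],cv2.minEnclosingCircle(X),X.mean(0))
E
python3 - <<'E'
from top import *
P,im=snap('wrist','w8.png'); s=env.state();print(s['clock'],s['tcp_pos'])
top(P,im,'green',.061); top(P,im,'yellow',.055,200)
print(goto((.490,.2936,.20),180))
E
```

```text
17.775 [0.51328947 0.0330486  0.19996545]
green [254 172  51  55] ((0.5137708783149719, 0.033254243433475494), 0.02790839597582817) [0.5133715  0.03338516]
yellow [511 143  49  59] ((0.49093589186668396, 0.29354941844940186), 0.025846341624855995) [0.4916134  0.28949028]
(array([ 0.94, 10.42, -0.  ]), np.float64(-0.0))
```

View pics/w8.png

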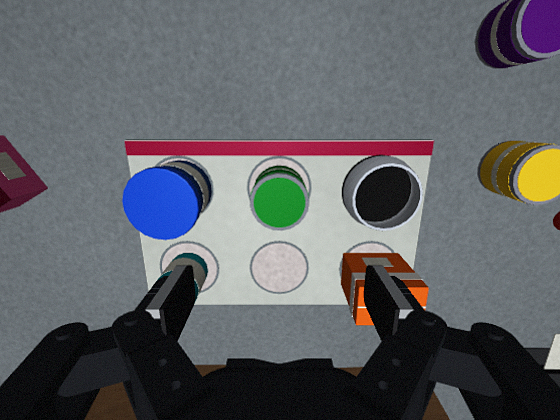

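The green tin is on the middle front spot at (279,200), the bottle on its spot at (187,270) and the carton on its spot at (385,280). The yellow tin is at (540,172).

>>> {"method": "jog_arm", "body": {"series": [{"jaw": 0, "x": 0.2, "y": 2, "z": 0, "spin": 0}, {"jaw": 0, "x": 0.4, "y": 4.3, "z": 0, "spin": 0}, {"jaw": 0, "x": 0.6, "y": 6.6, "z": 0, "spin": 0}, {"jaw": 0, "x": 0.8, "y": 8.9, "z": 0, "spin": 0}, {"jaw": 0, "x": 0.92, "y": 10.42, "z": 0, "spin": 0}, {"jaw": 0, "x": 0.92, "y": 10.42, "z": 0, "spin": 0}, {"jaw": 0, "x": 0.92, "y": 10.42, "z": 0, "spin": 0}]}}

```text
clock: 18.65
tcp_pos: [0.4908, 0.2932, 0.2008]
tcp_rot: [[-1.0, 0.0, -0.002], [0.0, 1.0, -0.001], [0.002, -0.001, -1.0]]
contact_force: [0.7, -0.2, -0.1]
finger_gap: 0.085
gripper_force: 0.0
```

```bash
python3 - <<'E'
from top import *
P,im=snap('wrist'); s=env.state();print(s['clock'],s['tcp_pos'])
top(P,im,'yellow',.055,200)
print(goto((.490,.2936,.015),180))
E
```

```text
18.7 [0.49098307 0.29279436 0.20122203]
yellow [253 166  53  56] ((0.4901507794857025, 0.2935436964035034), 0.02596401609480381) [0.48964572 0.29360574]
(array([0.03, 0.04, 7.45]), np.float64(-0.01))
```

>>> {"method": "jog_arm", "body": {"series": [{"jaw": 0, "x": 0.04, "y": 0.03, "z": 2, "spin": 0}, {"jaw": 0, "x": 0.04, "y": 0.03, "z": 4.2, "spin": 0}, {"jaw": 0, "x": 0.04, "y": 0.03, "z": 6.3, "spin": 0}, {"jaw": 0, "x": 0.04, "y": 0.03, "z": 7.4, "spin": 0}, {"jaw": 0, "x": 0.04, "y": 0.03, "z": 7.4, "spin": 0}, {"jaw": 0, "x": 0.04, "y": 0.03, "z": 7.4, "spin": 0}, {"jaw": 1, "x": 0.04, "y": 0.03, "z": 7.4, "spin": 0}, {"jaw": 1, "x": 0.04, "y": 0.03, "z": 7.4, "spin": 0}, {"jaw": 1, "x": 0.04, "y": 0.03, "z": 7.4, "spin": 0}, {"jaw": 1, "x": 0.04, "y": 0.03, "z": 7.4, "spin": 0}]}}

```text
clock: 19.95
tcp_pos: [0.4912, 0.2948, 0.019]
tcp_rot: [[-1.0, 0.001, 0.003], [0.001, 1.0, 0.001], [-0.003, 0.001, -1.0]]
contact_force: [-1.4, -2.5, 5.5]
finger_gap: 0.0584
gripper_force: 64.6
```

```bash
python3 - <<'E'
from h import *
s=env.state();print(s['clock'],s['tcp_pos'],s['finger_gap'],s['gripper_force'])
z=s['tcp_pos'][2]
print(goto((.5137,.0332,.15),180), goto((.5137,.0332,z+.061),180))
E
```

```text
19.95 [0.49116813 0.29476785 0.01900801] 0.05840008976743404 64.59811449050903
(array([ -0.92, -10.46,  -5.25]), np.float64(-0.0)) (array([ -0.92, -10.46,  -2.45]), np.float64(-0.0))
```

>>> {"method": "jog_arm", "body": {"series": [{"jaw": 1, "x": 0, "y": 0, "z": -2, "spin": 0}, {"jaw": 1, "x": 0, "y": 0, "z": -4, "spin": 0}, {"jaw": 1, "x": -0.1, "y": -1, "z": -5.2, "spin": 0}, {"jaw": 1, "x": -0.3, "y": -3, "z": -5.2, "spin": 0}, {"jaw": 1, "x": -0.4, "y": -5, "z": -5.2, "spin": 0}, {"jaw": 1, "x": -0.6, "y": -7, "z": -5.2, "spin": 0}, {"jaw": 1, "x": -0.8, "y": -9, "z": -5.2, "spin": 0}, {"jaw": 1, "x": -0.92, "y": -10.1, "z": -5, "spin": 0}, {"jaw": 1, "x": -0.92, "y": -10.46, "z": -4.3, "spin": 0}, {"jaw": 1, "x": -0.92, "y": -10.46, "z": -3.2, "spin": 0}, {"jaw": 1, "x": -0.92, "y": -10.46, "z": -3.2, "spin": 0}, {"jaw": 1, "x": -0.92, "y": -10.46, "z": -3.2, "spin": 0}]}}

```text
clock: 21.45
tcp_pos: [0.513, 0.0334, 0.0977]
tcp_rot: [[-1.0, -0.0, 0.0], [-0.0, 1.0, 0.0], [-0.0, 0.0, -1.0]]
contact_force: [0.4, -0.3, -1.1]
finger_gap: 0.0587
gripper_force: 65.1
```

```bash
python3 - <<'E'
from top import *
P,im=snap('wrist'); s=env.state();print(s['clock'],s['tcp_pos'],s['contact_force'])
top(P,im,'yellow',s['tcp_pos'][2]+.037,200)
print(goto((.5137,.0332,.0795),180))
E
```

```text
21.5 [0.51333286 0.03337418 0.0980629 ] [ 0.5980562   0.18562574 -0.89096162]
yellow [213 208 132  75] ((0.497231662273407, 0.03355509415268898), 0.026457130908966064) [0.4854354  0.03331652]
yellow [219 254 122 104] ((0.5113049745559692, 0.03362099081277847), 0.02566933073103428) [0.5100616  0.03354565]
(array([-0.01, -0.01,  0.74]), np.float64(0.0))
```

>>> {"method": "jog_arm", "body": {"series": [{"jaw": 1, "x": -0.07, "y": -0.01, "z": 0.35, "spin": 0}, {"jaw": 1, "x": -0.07, "y": -0.01, "z": 0.6, "spin": 0}, {"jaw": 1, "x": -0.07, "y": -0.01, "z": 0.7, "spin": 0}, {"jaw": 1, "x": -0.07, "y": -0.01, "z": 0.74, "spin": 0}, {"jaw": 1, "x": -0.07, "y": -0.01, "z": 0.74, "spin": 0}]}}

```text
clock: 22.12
tcp_pos: [0.5148, 0.0327, 0.08]
tcp_rot: [[-1.0, 0.001, 0.001], [0.001, 1.0, 0.0], [-0.001, 0.0, -1.0]]
contact_force: [-5.3, -0.7, 11.6]
finger_gap: 0.0586
gripper_force: 66.4
```

Contact at 12 N, so the yellow tin is seated. I'll release and lift away.

>>> {"method": "jog_arm", "body": {"series": [{"jaw": 0.12, "x": 0, "y": 0, "z": -0.03, "spin": 0}, {"jaw": 0.12, "x": 0, "y": 0, "z": -0.03, "spin": 0}, {"jaw": 0.12, "x": 0, "y": 0, "z": -0.03, "spin": 0}, {"jaw": 0.08, "x": 0, "y": 0, "z": -1.5, "spin": 0}, {"jaw": 0, "x": 0, "y": 0, "z": -3.5, "spin": 0}, {"jaw": 0, "x": 0, "y": 0, "z": -5.7, "spin": 0}, {"jaw": 0, "x": 0, "y": 0, "z": -6, "spin": 0}, {"jaw": 0, "x": 0, "y": 0, "z": -6, "spin": 0}, {"jaw": 0, "x": 0, "y": 0, "z": -6, "spin": 0}]}}

```text
clock: 23.25
tcp_pos: [0.5142, 0.0326, 0.2268]
tcp_rot: [[-1.0, 0.001, -0.003], [0.001, 1.0, -0.0], [0.003, -0.0, -1.0]]
contact_force: [-0.1, -0.4, 0.6]
finger_gap: 0.0855
gripper_force: 0.0
```

```bash
python3 - <<'E'
from top import *
P,im=snap('wrist','w9.png'); s=env.state();print(s['clock'],s['tcp_pos'])
top(P,im,'yellow',.116,200)
S,a=snap('scene'); Q,b=snap('side')
cv2.imwrite('pics/fin.png',np.hstack([cv2.resize(x,None,fx=3,fy=3)[:600,:390] for x in (a[100:300,250:380],b[130:330,190:320])])[...,::-1])
E
```

```text
23.3 [0.51415943 0.03254563 0.22681719]
yellow [251 173  58  62] ((0.5126780271530151, 0.03449146822094917), 0.02778230980038643) [0.5135108  0.03281889]
```

View pics/w9.png

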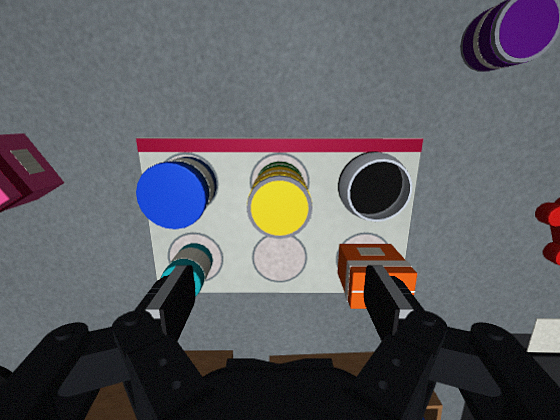

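View pics/fin.png

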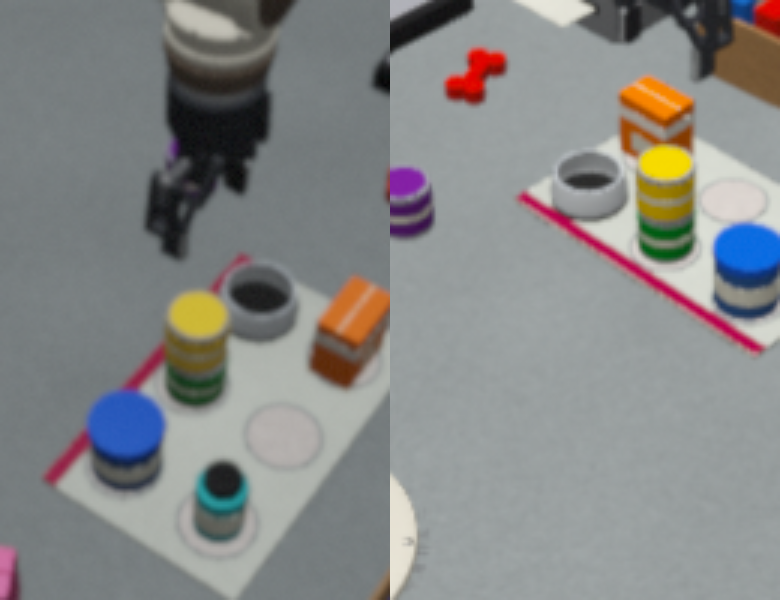

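In both views the yellow tin sits squarely on the green one, at (280,207) in the wrist picture and (197,345) in the left half of the last one. The bottle, carton, canister and bowl are upright on their spots and the arm is clear.

```bash
python3 -c "
from workcell import env
print(env.job_done())"
```

```text
the job is handed in; nothing more can be done
None
```

The shelf board is laid out in the order asked and handed in at about 23 s of the 109 s limit; the last pictures show everything upright on its spot, with the yellow tin squarely on the green one and the arm clear.

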